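# Pass a tee bracket through the slot gauge and file it in the drawer

### The job

Check the blue tee bracket in the slot gauge on the bench: slide it lengthwise through the gauge, in at the yellow flared end and right out at the green end, with its flange passing under the two steel lips and its web up through the slot between them. Then set it down gently, standing on its flange, inside the open drawer of the small cabinet and push the drawer fully shut. Leave the grey bracket and all the other things on the bench where they are.

Things in the scene. Friction and masses are not known exactly. Their poses are not given: they have to be found in the camera images.
- bracket_blue: blue painted steel tee bracket, standing on its flange, loose on the bench: 100 mm long (its x), base flange 60 mm wide (its y) and 5 mm thick, with an upright web 8 mm thick along the middle of its full length, 58 mm tall over all. Origin: centre of the underside; z up. It is the same turned half round. About 0.55 kg.
- bracket_grey: dark grey, unpainted bracket of the same shape and size, loose on the bench; to be left alone. 100 mm long (its x), base flange 60 mm wide (its y) and 5 mm thick, with an upright web 8 mm thick along the middle of its full length, 58 mm tall over all. Origin: centre of the underside; z up. It is the same turned half round. About 0.55 kg.
- gauge: steel slot gauge fixed to the bench. Origin: on the bench, middle of the tunnel; its x axis is the travel direction, yellow end (-x) to green end (+x). Tunnel x = -30 to +30 mm, floored by the bench, side walls 68 mm apart. Two lips overhang it, underside 10 mm and top 20 mm above the bench; the slot between them is 18 mm wide and open above. 120 mm wide outside.
- gauge_in (a point): point on the bench on the gauge's centre line, at the mouth of the yellow entry guides, 54 mm before the gauge's origin; axes as the gauge. The two guides, 18 mm tall, flare out from the tunnel walls over 24 mm. A bracket stands wholly before the guides when its origin is 104 mm or more before the gauge's origin
- gauge_out (a point): point on the bench on the centre line at the green exit, 30 mm past the gauge's origin; axes as the gauge. A bracket is wholly out when its origin is over 50 mm past this point. Fingers holding the web must stay above the lips (tips more than 20 mm over the bench)
- cabinet_drawer0 (a joint): opening of the drawer in m: 0 is fully shut, grows as it is pulled out (towards the robot); starts about 0.155 to 0.178. Slides with little force
- cabinet_drawer0_handle (a point): middle of the horizontal bar handle (110 mm long, 35 mm in front of the drawer's front face, about 67 mm above the bench). Its x axis points into the cabinet: the direction in which the drawer shuts. The blue front is 15 mm thick, 214 wide, its top edge about 93 mm above the bench
- drawer_spot (a point): point on the drawer's inner floor (22 mm above the bench), on its centre line, 68 mm behind the inner face of the front wall; moves with the drawer; x points into the cabinet. Room inside: 178 mm wide, 215 mm long, walls 61 mm high above the floor; things up to 65 mm tall go under the cabinet's top. The grey cabinet is 260 mm deep, 220 wide, 105 tall
- spray_can: upright red can, 66 mm across, 170 mm tall; origin under its centre
- tape_roll: blue roll of tape lying flat, 100 mm across, 25 mm tall; origin under its centre
- screwdriver: red screwdriver lying on the bench, 200 mm long along its x; origin under its middle
- mug: white mug, 80 mm across, 90 mm tall; origin under its centre
Mind the look-alikes: they are no part of the job. What is shaped like the bracket_blue but brown or red is not meant.

How it is judged (in metres and radians):
On the way, in this order (a step that is already met when the one before it is completed fails the run):
1. the blue bracket enters the gauge from the yellow end, flange under the lips (x of bracket_blue in the frame of gauge between -0.078 and -0.03 m and y of bracket_blue in the frame of gauge between -0.012 and 0.012 m and z of bracket_blue in the frame of gauge below 0.009 m and angle between the x axis of bracket_blue and the x axis of gauge, either way round below 0.2 rad and angle between bracket_blue's own z axis and vertical below 0.2 rad), for 0.05 s.
2. it is in the middle of the gauge, flange under the lips (x of bracket_blue in the frame of gauge between -0.02 and 0.02 m and y of bracket_blue in the frame of gauge between -0.012 and 0.012 m and z of bracket_blue in the frame of gauge below 0.009 m and angle between the x axis of bracket_blue and the x axis of gauge, either way round below 0.2 rad and angle between bracket_blue's own z axis and vertical below 0.2 rad), for 0.05 s.
3. it leaves at the green end, flange still under the lips (x of bracket_blue in the frame of gauge between 0.03 and 0.078 m and y of bracket_blue in the frame of gauge between -0.012 and 0.012 m and z of bracket_blue in the frame of gauge below 0.009 m and angle between the x axis of bracket_blue and the x axis of gauge, either way round below 0.2 rad and angle between bracket_blue's own z axis and vertical below 0.2 rad), for 0.05 s.
4. it is clear of the gauge at the green end (x of bracket_blue in the frame of gauge above 0.08 m and z of bracket_blue in the frame of gauge below 0.25 m), for 0.05 s.
At the end, for the whole second after the job is handed in: The blue bracket stands upright (within 0.15 rad) on the floor of the drawer (underside within 10 mm of the floor), at rest, and the drawer is shut to within 6 mm (x of bracket_blue in the frame of drawer_spot between -0.05 and 0.14 m and y of bracket_blue in the frame of drawer_spot between -0.075 and 0.075 m and z of bracket_blue in the frame of drawer_spot between -0.005 and 0.01 m and angle between bracket_blue's own z axis and vertical below 0.15 rad and value of joint cabinet_drawer0 below 0.006 m and linear speed of bracket_blue below 0.02 m/s); the robot touches nothing.
It fails at once if the grey bracket is moved more than 30 mm or clearly tipped (0.4 rad) (distance of bracket_grey from where it was at the start of the episode above 0.03 m or angle between bracket_grey's own z axis and vertical above 0.4 rad).
It fails at once if the spray can, tape roll, screwdriver or mug is moved more than 30 mm, or one of them (not the screwdriver) is tipped by 0.4 rad (distance of any of spray_can, tape_roll, screwdriver, mug from where it was at the start of the episode above 0.03 m or angle between any of spray_can, tape_roll, mug's own z axis and vertical above 0.4 rad).
It fails at once if the bracket falls into the drawer (faster than 0.6 m/s just above its floor, a drop of about 2 cm) (x of bracket_blue in the frame of drawer_spot between -0.05 and 0.14 m and y of bracket_blue in the frame of drawer_spot between -0.075 and 0.075 m and z of bracket_blue in the frame of drawer_spot below 0.04 m and linear speed of bracket_blue above 0.6 m/s).
It also fails if it takes over 72 s, if anything falls off the work surface, if the arm or the gripper's body presses on something with over 40 N, if the wrist force passes 120 N, or if a joint passes its speed limit or range.

### The arm

A 6-joint arm with a two-finger parallel gripper is mounted at the origin on the work surface. World frame = base frame: x ahead of the robot, y to its left, z up, the work surface at z = 0. Lengths are in mm, angles in degrees, forces in N, time in s.
With the tool pointing down it reaches from about 300 to 850 mm from the base axis. Payload 4.2 kg.
Tool frame: the origin (TCP) lies between the finger pads; the fingertips stand 22 mm ahead of it and the grasp point (between the pads) lies 3 mm ahead of it; z points along the fingers, y is the direction in which the jaws open and shut (so a half turn about z gives the same grasp; the last joint's range is limited). The gripper opens to 91 mm and grips with 3 to 60 N. Pads are 32 mm wide; open, the fingers measure 118 mm over their backs; the gripper's body (76 mm by 178 mm) begins 60 mm behind the grasp point.
Start: joints at [-65.89, 18.312, 89.639, -0, 72.044, -1.146], TCP at [245.336, -520.049, 235.976] pointing down, gripper open.
Joint ranges: [-177.97, 177.97], [-48.28, 115.42], [12.27, 149.76], [-77.06, 257.06], [2.81, 150.46], [-146.56, 146.56]. Speed limits (degrees/s): [147.25, 147.25, 180, 180, 180, 180].

### API

Orientations are given as [roll, pitch, yaw] about the fixed x, y, z axes, in that order (R = Rz(yaw) Ry(pitch) Rx(roll)).
In Python, from workcell import telemetry, cams, env gives the robot as it stands.
- The arm moves only by the shell command python3 -m inch 'ROWS' [FORCE]. ROWS is JSON, a list of rows, each an object of numbers: "x", "y", "z": the shift along the tool's x, y, z in cm; "yaw": the turn about the tool's z in units of 5 degrees (1.0 is 5 degrees); "gripper": the gripper's target within -1 to 1 (fully open at 1, half-way at 0, shut at -1). A call has 1 to 12 rows; each row shifts and turns the commanded pose from where the row before left it, along the tool's axes as they then stand; what a row does not reach is not made up. A row lasts 1/12 s, in which the tool goes at most 41.7 mm and 7.16 degrees, less where a joint would pass 70% of its speed; a pose out of reach is approached as far as the arm can. A call is refused whole if a number of a shift passes 4.17 or a number of a turn 1, either way. A call with a gripper value outside its range is refused whole. The fingers move at their own pace and stop on an object; FORCE is the grip in N (left out, the last holds). Time passes only in rows, so rows that do not move let the fingers close. It gives the time, the measured TCP pose, the force and the opening at its end, in the units of the state.
- telemetry.state(): the state, without advancing time (a new reading comes with each control period).
- cams.grab_frame(name): name is "side" or "top" or "wrist"; returns a dict with "pixels" (480x640x3 uint8, red, green, blue), "mtx" (3x3 intrinsics, pixels), "distortion" ([k1, k2, p1, p2, k3] as OpenCV has them; the pictures are not rectified), "rvec" (rotation vector, rad) and "tvec" (3), from world to camera coordinates, as OpenCV has them. Camera axes: x right, y down, z forward; pixel columns grow to the right and rows downward; lengths in mm; the calibration is good to about 2 mm. A picture is of the moment at which its call begins. There is no depth.
- env.job_done(): hands the job in, once; it reports no verdict.
The state is a dict: "time_s": time; "qpos": joint angles; "qvel": joint speeds; "effort": joint torques, N m; "ee_pos": TCP position; "ee_rot": TCP orientation; "force": force on the tool from outside, world axes, zero at the start; "torque": the same for the moment, N m; "gripper_width": finger opening in mm.
Only numpy, scipy, OpenCV 4.12 (cv2) and the standard library are available. Lean on these libraries where they do the work, as an engineer would, in place of code of your own. Each camera call takes 0.05 s, during which the arm holds its last target. There are 200 camera calls.

## Working session

There is one attempt and no reset: what is moved stays moved. The work goes in short steps, Python scripts to look and compute and a shell command to move; the robot and the scene stay as the last step left them, time stands still between calls to the robot, and variables do not carry over. Pictures are saved under pics/ and viewed, about 8 in all and at most 12, crops included, and the job is handed in when it is done.

```bash
ls; mkdir -p pics; cat > h.py <<'E'
import numpy as np, cv2
from workcell import telemetry, cams, env
def grab(n,save=None):
    f=cams.grab_frame(n)
    if save: cv2.imwrite(f'pics/{save}.png',cv2.cvtColor(f['pixels'],cv2.COLOR_RGB2BGR))
    return f
def cast(f,uv,z):
    """pixels (N,2) -> world points on plane z"""
    uv=np.asarray(uv,float).reshape(-1,1,2); K=np.array(f['mtx'],float)
    n=cv2.undistortPoints(uv,K,np.array(f['distortion'],float)).reshape(-1,2)
    R=cv2.Rodrigues(np.array(f['rvec'],float))[0]; t=np.array(f['tvec'],float).ravel()
    c=-R.T@t; d=np.c_[n,np.ones(len(n))]@R
    return c+d*((z-c[2])/d[:,2])[:,None]
def proj(f,P):
    return cv2.projectPoints(np.asarray(P,float).reshape(-1,1,3),np.array(f['rvec'],float),np.array(f['tvec'],float),np.array(f['mtx'],float),np.array(f['distortion'],float))[0].reshape(-1,2)
E
python3 - <<'E'
from h import *
import pickle
F={n:grab(n,n+'0') for n in('top','side','wrist')}
pickle.dump(F,open('F0.pkl','wb'))
for n,f in F.items():
    R=cv2.Rodrigues(np.array(f['rvec'],float))[0];print(n,(-R.T@np.array(f['tvec'],float).ravel()).round(),R[2].round(2))
print(telemetry.state())
E
```

```text
pics
top [ 292.  -81. 1544.] [ 0.16  0.   -0.99]
side [ 147.  946. 1032.] [ 0.26 -0.69 -0.68]
wrist [ 311. -489.  383.] [-0.24 -0.11 -0.96]
{'time_s': 0.15, 'qpos': array([-6.58896828e+01,  1.83445121e+01,  8.96887582e+01,  1.63737726e-03,
        7.20436236e+01, -1.14714843e+00]), 'qvel': array([-0.02789941, -0.05671846, -0.22440025,  0.02457576,  0.0610979 ,
       -0.07036972]), 'effort': array([ 4.97189994e-04, -4.12773228e+01, -2.32155937e+01,  7.28168339e-02,
        4.34006983e-02, -9.23605512e-05]), 'ee_pos': array([ 245.20554613, -519.72614868,  235.3112955 ]), 'ee_rot': array([-1.79923153e+02, -3.09606275e-03,  2.52569577e+01]), 'force': array([-1.04681279,  0.56443018, -0.65816723]), 'torque': array([ 0.01277303, -0.03343788,  0.06418712]), 'gripper_width': 91.59933881443168}
```

View pics/top0.png

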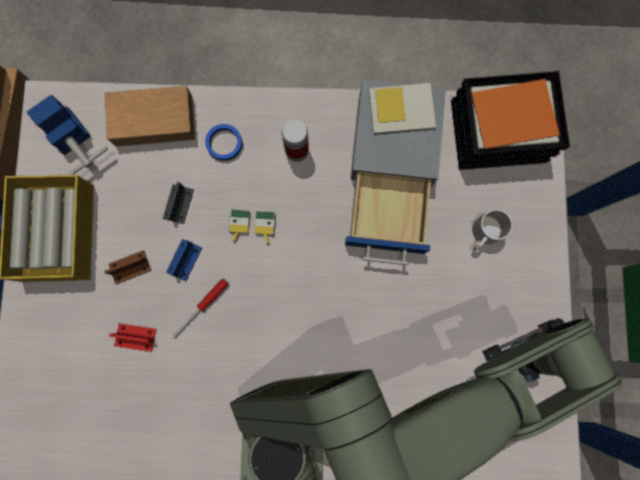

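View pics/side0.png

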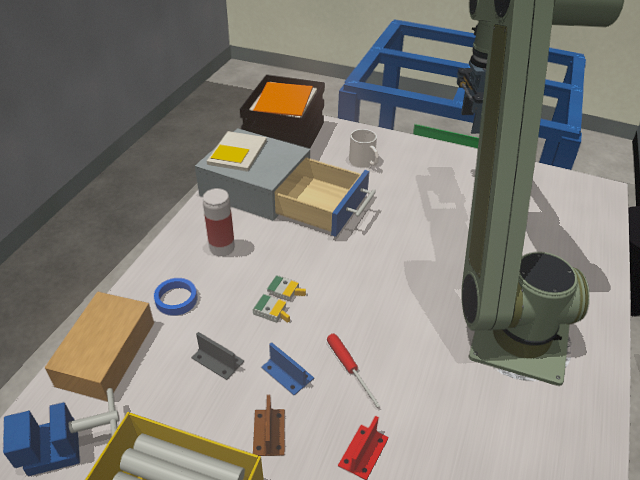

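The top view shows the blue bracket at (185,260), the grey one at (178,203), the gauge at (252,222) with its yellow end towards the robot, the drawer at (390,210) with its handle at (386,262), and the mug at (493,226). The side view agrees. I'll measure from an enlarged crop.

```bash
python3 - <<'E'
from h import *
import pickle
F=pickle.load(open('F0.pkl','rb'))
t=F['top']['pixels'];s=F['side']['pixels']
a=cv2.resize(t[165:295,155:285],(520,520),interpolation=cv2.INTER_CUBIC)
b=cv2.resize(s[260:400,180:320],(280,280),interpolation=cv2.INTER_CUBIC)
im=np.zeros((520,800,3),np.uint8);im[:,:520]=a;im[:280,520:]=b
cv2.imwrite('pics/c1.png',im[:,:,::-1])
f=F['top'];hsv=cv2.cvtColor(t,cv2.COLOR_RGB2HSV)
def comps(m,box,amin=8):
    x0,y0,x1,y1=box;mm=np.zeros_like(m);mm[y0:y1,x0:x1]=m[y0:y1,x0:x1]
    n,l,st,c=cv2.connectedComponentsWithStats(mm)
    return [(c[i],st[i,4],np.argwhere(l==i)[:,::-1]) for i in range(1,n) if st[i,4]>=amin]
H,S,V=[hsv[...,i].astype(int) for i in range(3)]
blue=((H>100)&(H<125)&(S>110)).astype(np.uint8)
green=((H>50)&(H<90)&(S>90)).astype(np.uint8)
yel=((H>18)&(H<35)&(S>120)).astype(np.uint8)
for c,A,p in comps(blue,(155,225,215,290)):
    r=cv2.minAreaRect(p.astype(np.float32));print('bluebr',c.round(1),A,r,cast(f,[c],20).round(1),cast(f,cv2.boxPoints(r),5).round(0).tolist())
for nm,m in(('g',green),('y',yel)):
    for c,A,p in comps(m,(220,195,285,250)):
        r=cv2.minAreaRect(p.astype(np.float32));print(nm,c.round(1),A,[np.round(q,1) for q in r],cast(f,[c],20).round(1))
for c,A,p in comps(blue,(330,225,450,260),30):
    r=cv2.minAreaRect(p.astype(np.float32));print('front',c.round(1),A,r,cast(f,cv2.boxPoints(r),93).round(0).tolist())
print('handle ends',cast(f,[[368,262],[405,265],[386,263]],67).round(0))
for n in ['mug']: print(n,cast(f,[[495,226]],90).round(0))
print('grey',cast(f,[[178,203]],30).round(0),'sd',cast(f,[[176,337],[227,281]],10).round(0),'can',cast(f,[[295,130]],170),'tape',cast(f,[[224,142]],25))
E
```

```text
bluebr [183.6 259.6] 730 ((183.60000610351562, 259.8000183105469), (20.57182502746582, 36.671512603759766), 26.56505012512207) [[450.9 276.9  20. ]] [[419.0, 325.0, 5.0], [509.0, 287.0, 5.0], [485.0, 236.0, 5.0], [396.0, 274.0, 5.0]]
g [240.  213.5] 73 [array([240. , 213.5]), array([ 5., 14.]), np.float64(90.0)] [[578.6 133.2  20. ]]
g [265.1 214.9] 67 [array([265., 215.]), array([ 4., 14.]), np.float64(90.0)] [[576.4  65.8  20. ]]
y [237.9 229.9] 156 [array([238.5, 232.5]), array([15., 17.]), np.float64(90.0)] [[533.9 137.   20. ]]
y [263.8 231.1] 145 [array([263.5, 234.5]), array([15., 17.]), np.float64(90.0)] [[532.1  67.5  20. ]]
front [386.9 244.6] 602 ((387.3536682128906, 244.8170623779297), (81.71932983398438, 7.730206489562988), 6.340191841125488) [[492.0, -151.0, 93.0], [512.0, -152.0, 93.0], [493.0, -359.0, 93.0], [474.0, -356.0, 93.0]]
handle ends [[ 450. -208.   67.]
 [ 445. -303.   67.]
 [ 449. -254.   67.]]
mug [[ 548. -528.   90.]]
grey [[602. 299.  30.]] sd [[249. 286.  10.]
 [397. 161.  10.]] can [[764.34495007 -15.1706888  170.        ]] tape [[775.39847746 184.71288142  25.        ]]
```

View pics/c1.png

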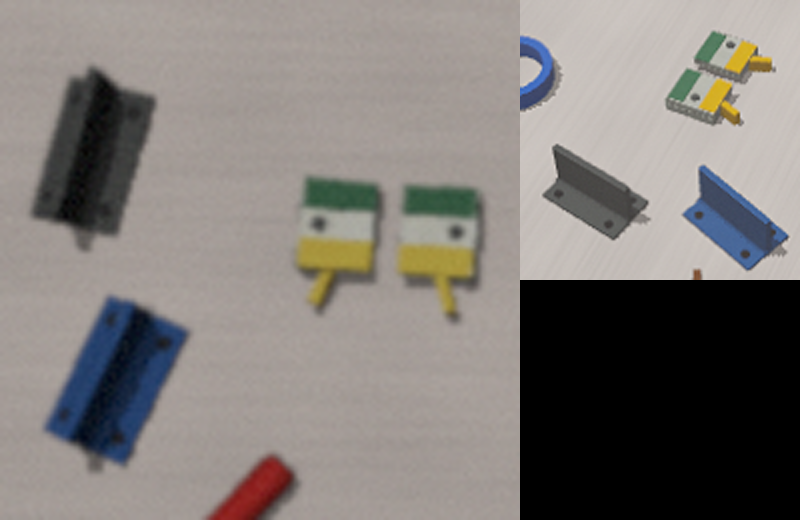

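```bash
python3 - <<'E'
from h import *
import pickle
F=pickle.load(open('F0.pkl','rb'));f=F['top']
px=lambda L:(np.array(L,float)+.5)/4-.5+[155,165]
# gauge lip corners
L=px([(305,178),(380,184),(374,272),(297,266),(404,187),(479,190),(475,278),(398,272)])
P=cast(f,L,20);print(P.round(1).tolist());c=P.mean(0)
u=(P[[0,1,4,5]]-P[[3,2,7,6]]).mean(0);v=P[[0,3]].mean(0)-P[[5,6]].mean(0)
print('gauge',c.round(1),'len',np.linalg.norm(u),'w',np.linalg.norm(v),'yaw',np.degrees(np.arctan2(u[1],u[0])),np.degrees(np.arctan2(-v[0],v[1])))
P=cast(f,px([(107,297),(188,330),(125,463),(46,430)]),5)
u=(P[[0,1]]-P[[3,2]]).mean(0);v=(P[[0,3]]-P[[1,2]]).mean(0)
print('blue',P.mean(0).round(1),np.linalg.norm(u),np.linalg.norm(v),np.degrees(np.arctan2(u[1],u[0])),np.degrees(np.arctan2(-v[0],v[1])))
s=telemetry.state();w=F['wrist']
R=cv2.Rodrigues(np.array(w['rvec'],float))[0];C=-R.T@np.array(w['tvec'],float).ravel()
from scipy.spatial.transform import Rotation as Ro
T=Ro.from_euler('xyz',s['ee_rot'],degrees=True).as_matrix()
print('cam in tool',(T.T@(C-s['ee_pos'])).round(1),(T.T@R.T).round(3).tolist())
E
```

```text
[[590.1, 158.3, 20.0], [587.2, 107.7, 20.0], [527.1, 109.3, 20.0], [530.0, 160.9, 20.0], [585.5, 91.5, 20.0], [584.6, 41.0, 20.0], [524.6, 41.6, 20.0], [527.5, 93.2, 20.0]]
gauge [557.1 100.4  20. ] len 59.54531537111116 w 118.4408597286091 yaw -1.548672144957185 -2.647533534195394
blue [452.6 280.    5. ] 97.11350022349669 58.5371841338897 -21.68712662676746 -21.037389826636986
cam in tool [  73.2    0.  -147.3] [[-0.001, -0.965, -0.263], [1.0, -0.001, -0.0], [-0.0, -0.263, 0.965]]
```

```bash
R='x'; 
python3 -m inch '[{"yaw":-0.99},{"yaw":-0.99},{"yaw":-0.99},{"yaw":-0.99},{"yaw":-0.99},{"yaw":-0.99},{"yaw":-0.99},{"yaw":-0.99},{"yaw":-0.99},{"yaw":-0.99},{"yaw":-0.99},{"yaw":-0.99}]'
python3 -m inch '[{"yaw":-0.99},{"yaw":-0.99},{"yaw":-0.99},{"yaw":-0.99},{"yaw":-0.99},{"yaw":-0.99},{"yaw":-0.99},{"yaw":-0.99},{"yaw":-0.99},{"yaw":-0.99},{"yaw":-0.99},{"yaw":-0.99}]'
python3 -m inch '[{"yaw":-0.99},{"yaw":-0.99},{"yaw":-0.99},{},{}]'
```

```text
invalid input
invalid input
invalid input
```

```bash
python3 -m inch '[{"x":0,"y":0,"z":0,"yaw":-0.99,"gripper":1}]'; python3 -m inch '[{"x":0,"y":0,"z":0,"yaw":-0.99}]' ; python3 -m inch --help
```

```text
time_s: 0.23
ee_pos: [245.2, -519.8, 235.5]
ee_rot: [-179.9, -0.0, 30.3]
force: [-0.2, 0.6, -0.7]
gripper_width: 91.6invalid input
invalid input: not JSON, or not a number
```

```bash
python3 -m inch '[{"x":0,"y":0,"z":0,"yaw":-0.99,"gripper":1},{"x":0,"y":0,"z":0,"yaw":-0.99,"gripper":1},{"x":0,"y":0,"z":0,"yaw":-0.99,"gripper":1},{"x":0,"y":0,"z":0,"yaw":-0.99,"gripper":1},{"x":0,"y":0,"z":0,"yaw":-0.99,"gripper":1},{"x":0,"y":0,"z":0,"yaw":-0.99,"gripper":1},{"x":0,"y":0,"z":0,"yaw":-0.99,"gripper":1},{"x":0,"y":0,"z":0,"yaw":-0.99,"gripper":1},{"x":0,"y":0,"z":0,"yaw":-0.99,"gripper":1},{"x":0,"y":0,"z":0,"yaw":-0.99,"gripper":1},{"x":0,"y":0,"z":0,"yaw":-0.99,"gripper":1},{"x":0,"y":0,"z":0,"yaw":-0.99,"gripper":1}]'
python3 -m inch '[{"x":0,"y":0,"z":0,"yaw":-0.99,"gripper":1},{"x":0,"y":0,"z":0,"yaw":-0.99,"gripper":1},{"x":0,"y":0,"z":0,"yaw":-0.99,"gripper":1},{"x":0,"y":0,"z":0,"yaw":-0.99,"gripper":1},{"x":0,"y":0,"z":0,"yaw":-0.99,"gripper":1},{"x":0,"y":0,"z":0,"yaw":-0.99,"gripper":1},{"x":0,"y":0,"z":0,"yaw":-0.99,"gripper":1},{"x":0,"y":0,"z":0,"yaw":-0.99,"gripper":1},{"x":0,"y":0,"z":0,"yaw":-0.99,"gripper":1},{"x":0,"y":0,"z":0,"yaw":-0.99,"gripper":1},{"x":0,"y":0,"z":0,"yaw":-0.99,"gripper":1},{"x":0,"y":0,"z":0,"yaw":-0.99,"gripper":1}]'
python3 -m inch '[{"x":0,"y":0,"z":0,"yaw":-0.99,"gripper":1},{"x":0,"y":0,"z":0,"yaw":-0.99,"gripper":1},{"x":0,"y":0,"z":0,"yaw":0,"gripper":1}]'
```

```text
time_s: 1.23
ee_pos: [245.3, -519.9, 235.6]
ee_rot: [-180.0, -0.0, 89.9]
force: [0.5, 0.5, 0.6]
gripper_width: 91.6
time_s: 2.23
ee_pos: [245.3, -519.8, 235.6]
ee_rot: [180.0, -0.0, 149.3]
force: [0.3, 0.8, -0.0]
gripper_width: 91.2
time_s: 2.48
ee_pos: [245.3, -519.9, 235.6]
ee_rot: [180.0, -0.0, 159.0]
force: [-0.5, -0.1, 0.2]
gripper_width: 91.3
```

```bash
python3 -m inch '[{"x":0.4,"y":1.5,"z":0,"yaw":0,"gripper":1},{"x":0.4,"y":3.2,"z":0,"yaw":0,"gripper":1},{"x":0.4,"y":3.2,"z":0,"yaw":0,"gripper":1},{"x":0.4,"y":3.2,"z":0,"yaw":0,"gripper":1},{"x":0.4,"y":3.2,"z":0,"yaw":0,"gripper":1},{"x":0.4,"y":3.2,"z":0,"yaw":0,"gripper":1},{"x":0.4,"y":3.2,"z":0,"yaw":0,"gripper":1},{"x":0.4,"y":3.2,"z":0,"yaw":0,"gripper":1},{"x":0.4,"y":3.2,"z":0,"yaw":0,"gripper":1},{"x":0.4,"y":3.2,"z":0,"yaw":0,"gripper":1},{"x":0.4,"y":3.2,"z":0,"yaw":0,"gripper":1},{"x":0.4,"y":3.2,"z":0,"yaw":0,"gripper":1}]'
python3 -m inch '[{"x":0.4,"y":3.2,"z":0,"yaw":0,"gripper":1},{"x":0.4,"y":3.2,"z":0,"yaw":0,"gripper":1},{"x":0.4,"y":3.2,"z":0,"yaw":0,"gripper":1},{"x":0.4,"y":3.2,"z":0,"yaw":0,"gripper":1},{"x":0.4,"y":3.2,"z":0,"yaw":0,"gripper":1},{"x":0.4,"y":3.2,"z":0,"yaw":0,"gripper":1},{"x":0.4,"y":3.2,"z":0,"yaw":0,"gripper":1},{"x":0.4,"y":3.2,"z":0,"yaw":0,"gripper":1},{"x":0.4,"y":3.2,"z":0,"yaw":0,"gripper":1},{"x":0.4,"y":3.2,"z":0,"yaw":0,"gripper":1},{"x":0.4,"y":3.2,"z":0,"yaw":0,"gripper":1},{"x":0.4,"y":3.2,"z":0,"yaw":0,"gripper":1}]'
python3 -m inch '[{"x":0.3,"y":3.2,"z":0,"yaw":0,"gripper":1},{"x":0,"y":3.0,"z":0,"yaw":0,"gripper":1},{"x":0,"y":1.5,"z":0,"yaw":0,"gripper":1},{"x":0,"y":0,"z":0,"yaw":0,"gripper":1},{"x":0,"y":0,"z":0,"yaw":0,"gripper":1}]'
python3 - <<'E'
from h import *
import pickle
f=grab('wrist','w1');pickle.dump(f,open('w1.pkl','wb'))
print(telemetry.state()['ee_pos'],proj(f,[[452.6,280,0],[452.6,280,58],[557,100,20]]))
E
```

```text
time_s: 3.48
ee_pos: [332.5, -158.8, 236.0]
ee_rot: [180.0, 0.0, 158.7]
force: [1.0, 0.0, 0.0]
gripper_width: 91.4
time_s: 4.48
ee_pos: [426.0, 216.8, 235.8]
ee_rot: [-180.0, 0.0, 158.8]
force: [0.8, -0.8, 1.1]
gripper_width: 91.2
time_s: 4.9
ee_pos: [450.7, 288.3, 235.3]
ee_rot: [-179.9, -0.0, 158.9]
force: [-0.4, -0.2, 0.5]
gripper_width: 91.4
[450.45155868 287.51655797 235.48984645] [[318.70067341 214.03767537]
 [317.52259358 228.81945312]
 [189.11829289 377.56275082]]
```

View pics/w1.png

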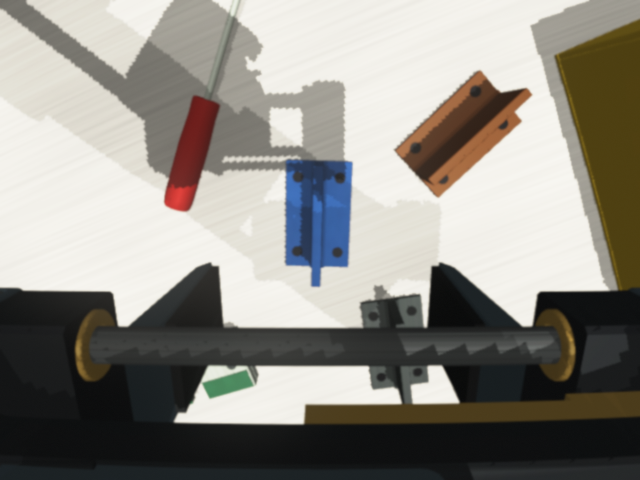

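The bracket is centred at about (318,214), within 1 px of its projection. It is almost aligned with the fingers, which are at (215,265) and (435,265). Next I'll refine its pose from the flange corners.

```bash
cat >> h.py <<'E'
from scipy.spatial.transform import Rotation as Ro
def pose(P):
    """corners TL TR BR BL"""
    P=np.asarray(P);u=(P[[0,1]]-P[[3,2]]).mean(0);v=(P[[1,2]]-P[[0,3]]).mean(0)
    return P.mean(0).round(1),[round(float(np.linalg.norm(q)),1) for q in(u,v)],[round(float(np.degrees(np.arctan2(q[1],q[0]))),1) for q in(u,v)]
def totool(target):
    s=telemetry.state();return (Ro.from_euler('xyz',s['ee_rot'],degrees=True).as_matrix().T@(np.array(target)-s['ee_pos'])).round(1),s['ee_rot'].round(1)
E
python3 - <<'E'
from h import *
import pickle
f=pickle.load(open('w1.pkl','rb'));im=f['pixels']
hsv=cv2.cvtColor(im,cv2.COLOR_RGB2HSV);m=cv2.inRange(hsv,(100,110,30),(125,255,255))
m[:150]=0;m[300:]=0;m[:,:270]=0;m[:,370:]=0
m=cv2.morphologyEx(m,cv2.MORPH_OPEN,np.ones((25,25)))
c=max(cv2.findContours(m,0,2)[0],key=cv2.contourArea)
r=cv2.minAreaRect(c);b=cv2.boxPoints(r);print(r,b.tolist(),pose(cast(f,b,5)))
p=pose(cast(f,[(286,160),(352,162),(348,267),(285,265)],5));print(p)
print('web top',pose(cast(f,[(311,166),(323,166),(320,286),(311,286)],58)))
print(totool([*p[0][:2],49]))
E
```

```text
((318.0, 215.0), (98.0, 62.0), 90.0) [[287.0, 166.0], [349.0, 166.0], [349.0, 264.0], [287.0, 264.0]] (array([453.5, 279. ,   5. ]), [92.1, 57.1], [158.6, 68.8])
(array([452.3, 279.2,   5. ]), [98.6, 59.4], [157.2, 67.0])
web top (array([451.8, 279.2,  58. ]), [98.4, 8.3], [157.8, 68.8])
(array([ -4.8,  -6.8, 186.5]), array([-179.9,   -0. ,  158.9]))
```

```bash
python3 -m inch '[{"x":-0.5,"y":-0.7,"z":1.6,"yaw":0.15,"gripper":1},{"x":0,"y":0,"z":3,"yaw":0,"gripper":1},{"x":0,"y":0,"z":3,"yaw":0,"gripper":1},{"x":0,"y":0,"z":3,"yaw":0,"gripper":1},{"x":0,"y":0,"z":3,"yaw":0,"gripper":1},{"x":0,"y":0,"z":2.5,"yaw":0,"gripper":1},{"x":0,"y":0,"z":1.5,"yaw":0,"gripper":1},{"x":0,"y":0,"z":1,"yaw":0,"gripper":1},{"x":0,"y":0,"z":0,"yaw":0,"gripper":1},{"x":0,"y":0,"z":0,"yaw":0,"gripper":1}]' 40
python3 -m inch '[{"x":0,"y":0,"z":0,"yaw":0,"gripper":-1},{"x":0,"y":0,"z":0,"yaw":0,"gripper":-1},{"x":0,"y":0,"z":0,"yaw":0,"gripper":-1},{"x":0,"y":0,"z":0,"yaw":0,"gripper":-1},{"x":0,"y":0,"z":0,"yaw":0,"gripper":-1},{"x":0,"y":0,"z":0,"yaw":0,"gripper":-1},{"x":0,"y":0,"z":0,"yaw":0,"gripper":-1},{"x":0,"y":0,"z":0,"yaw":0,"gripper":-1},{"x":0,"y":0,"z":0,"yaw":0,"gripper":-1},{"x":0,"y":0,"z":0,"yaw":0,"gripper":-1}]' 40
```

```text
time_s: 5.78
ee_pos: [453.3, 279.2, 50.4]
ee_rot: [-180.0, 0.0, 158.1]
force: [0.8, 0.5, 0.6]
gripper_width: 91.4
time_s: 6.62
ee_pos: [453.1, 279.8, 49.9]
ee_rot: [-180.0, -0.0, 158.2]
force: [-0.6, 0.1, 0.2]
gripper_width: 27.7
```

```bash
python3 -m inch '[{"x":0,"y":0,"z":0,"yaw":0,"gripper":-1},{"x":0,"y":0,"z":0,"yaw":0,"gripper":-1},{"x":0,"y":0,"z":0,"yaw":0,"gripper":-1},{"x":0,"y":0,"z":0,"yaw":0,"gripper":-1},{"x":0,"y":0,"z":0,"yaw":0,"gripper":-1},{"x":0,"y":0,"z":0,"yaw":0,"gripper":-1}]' 40
python3 -m inch '[{"x":0,"y":0,"z":-1,"yaw":0,"gripper":-1},{"x":0,"y":0,"z":-1,"yaw":0,"gripper":-1},{"x":0,"y":0,"z":-1,"yaw":0,"gripper":-1},{"x":0,"y":0,"z":0,"yaw":0,"gripper":-1},{"x":0,"y":0,"z":0,"yaw":0,"gripper":-1}]' 40
python3 - <<'E'
from h import *
u=np.array([np.cos(np.radians(-2.1)),np.sin(np.radians(-2.1))])
print(totool([*(np.array([557,100])-135*u),80]))
E
```

```text
time_s: 7.12
ee_pos: [453.2, 279.8, 49.9]
ee_rot: [180.0, 0.0, 158.2]
force: [0.0, 0.1, -0.6]
gripper_width: 8.3
time_s: 7.53
ee_pos: [453.6, 280.0, 81.0]
ee_rot: [179.9, 0.1, 158.2]
force: [0.4, -0.4, -4.0]
gripper_width: 7.4
(array([ -35.9, -174.2,    0.7]), array([1.799e+02, 1.000e-01, 1.582e+02]))
```

```bash
python3 -m inch '[{"x":0,"y":0,"z":-1,"yaw":-0.9,"gripper":-1},{"x":0,"y":0,"z":-1,"yaw":-0.9,"gripper":-1},{"x":0,"y":0,"z":-1,"yaw":-0.9,"gripper":-1},{"x":0,"y":0,"z":0,"yaw":-0.9,"gripper":-1},{"x":0,"y":0,"z":0,"yaw":-0.34,"gripper":-1},{"x":0.1,"y":-1.2,"z":0,"yaw":0,"gripper":-1},{"x":0.1,"y":-2.5,"z":0,"yaw":0,"gripper":-1},{"x":0.1,"y":-3,"z":0,"yaw":0,"gripper":-1},{"x":0.1,"y":-3,"z":0,"yaw":0,"gripper":-1},{"x":0.1,"y":-3,"z":0,"yaw":0,"gripper":-1},{"x":0,"y":-2.5,"z":0,"yaw":0,"gripper":-1},{"x":0,"y":-1.5,"z":0,"yaw":0,"gripper":-1}]' 40
python3 -m inch '[{"x":0,"y":-0.9,"z":0,"yaw":0,"gripper":-1},{"x":0,"y":0,"z":0,"yaw":0,"gripper":-1},{"x":0,"y":0,"z":0,"yaw":0,"gripper":-1},{"x":0,"y":0,"z":0,"yaw":0,"gripper":-1}]' 40
python3 - <<'E'
from h import *
import pickle
f=grab('wrist','w2');g=grab('top');pickle.dump((f,g),open('w2.pkl','wb'))
im=np.zeros((480,800,3),np.uint8);im[:,:]=0
im=np.hstack([cv2.resize(f['pixels'],(400,300)),np.zeros((300,400,3),np.uint8)]);
a=g['pixels'][165:295,155:285];im=np.zeros((520,800,3),np.uint8);im[:520,:520]=cv2.resize(a,(520,520),interpolation=cv2.INTER_CUBIC);im[:210,520:]=cv2.resize(f['pixels'],(280,210))
cv2.imwrite('pics/c2.png',im[:,:,::-1])
E
```

```text
time_s: 8.53
ee_pos: [440.1, 109.9, 109.5]
ee_rot: [-179.9, -0.1, 177.7]
force: [0.3, 0.1, -4.8]
gripper_width: 7.8
time_s: 8.87
ee_pos: [441.7, 104.6, 109.9]
ee_rot: [180.0, 0.0, 177.9]
force: [0.4, -0.3, -4.8]
gripper_width: 8.0
```

View pics/w2.png

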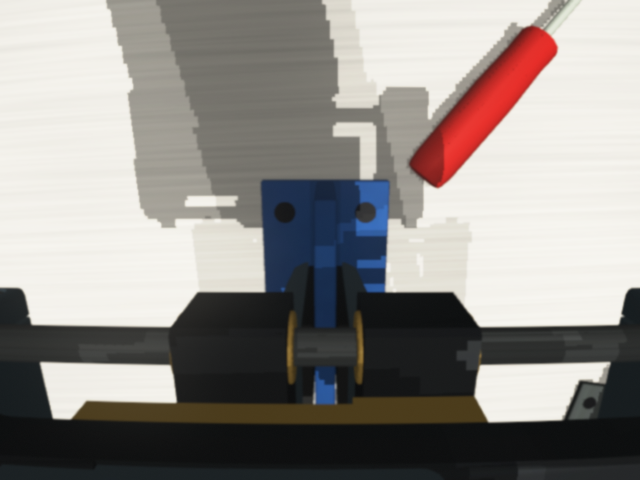

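The bracket is held square to the fingers, with its rear flange edge spanning (262–388, 180). I'll work out its offset in the grip.

```bash
python3 - <<'E'
from h import *
import pickle
f,g=pickle.load(open('w2.pkl','rb'))
s=telemetry.state();e=s['ee_pos']
P=cast(f,[(262,181),(389,181),(265,290),(385,290)],65);print(P.round(1).tolist())
u=np.array([np.cos(np.radians(-2.1)),np.sin(np.radians(-2.1)),0])
for q in P:print((Ro.from_euler('xyz',s['ee_rot'],degrees=True).as_matrix().T@(q-e)).round(1))
r=e-[557,100,0];print('gauge frame TCP',r@u,r@np.array([-u[1],u[0],0]))
print(proj(g,[[590,100,20],[527,100,20]]))
E
```

```text
[[390.2, 77.2, 65.0], [392.5, 135.4, 65.0], [443.8, 74.5, 65.0], [446.1, 133.5, 65.0]]
[ 50.4 -29.6  44.9]
[50.2 28.7 44.9]
[ -3.2 -30.3  44.9]
[-3.4 28.8 44.9]
gauge frame TCP -115.46300035444514 0.6606383755306531
[[252.53684192 209.65531825]
 [251.58578001 232.74864208]]
```

View pics/c2.png

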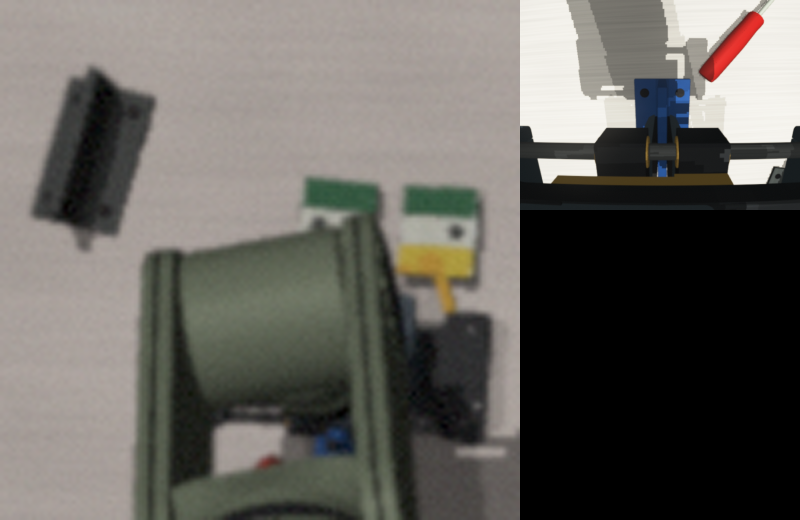

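```bash
python3 -m inch '[{"x":0,"y":0,"z":1,"yaw":0,"gripper":-1},{"x":0,"y":0,"z":1.5,"yaw":0,"gripper":-1},{"x":0,"y":0,"z":1.5,"yaw":0,"gripper":-1},{"x":0,"y":0,"z":1,"yaw":0,"gripper":-1},{"x":0,"y":0,"z":0.5,"yaw":0,"gripper":-1},{"x":0,"y":0,"z":0.3,"yaw":0,"gripper":-1},{"x":0,"y":0,"z":0,"yaw":0,"gripper":-1},{"x":0,"y":0,"z":0,"yaw":0,"gripper":-1},{"x":0,"y":0,"z":0,"yaw":0,"gripper":-1}]' 40
python3 -m inch '[{"x":-0.5,"y":0,"z":0,"yaw":0,"gripper":-1},{"x":-0.6,"y":0,"z":0,"yaw":0,"gripper":-1},{"x":-0.6,"y":0,"z":0,"yaw":0,"gripper":-1},{"x":-0.6,"y":0,"z":0,"yaw":0,"gripper":-1},{"x":-0.6,"y":0,"z":0,"yaw":0,"gripper":-1},{"x":0,"y":0,"z":0,"yaw":0,"gripper":-1}]' 40
python3 - <<'E'
from h import *
import pickle
g=grab('side');pickle.dump(g,open('s3.pkl','wb'))
cv2.imwrite('pics/c3.png',cv2.resize(g['pixels'][230:350,210:350],(700,600),interpolation=cv2.INTER_CUBIC)[:,:,::-1])
E
```

```text
time_s: 9.72
ee_pos: [442.1, 104.3, 52.5]
ee_rot: [180.0, 0.1, 177.9]
force: [-0.3, -0.1, -5.0]
gripper_width: 7.7
time_s: 10.22
ee_pos: [472.7, 103.1, 52.1]
ee_rot: [180.0, 0.1, 177.8]
force: [0.4, -0.1, -4.4]
gripper_width: 8.1
```

View pics/c3.png

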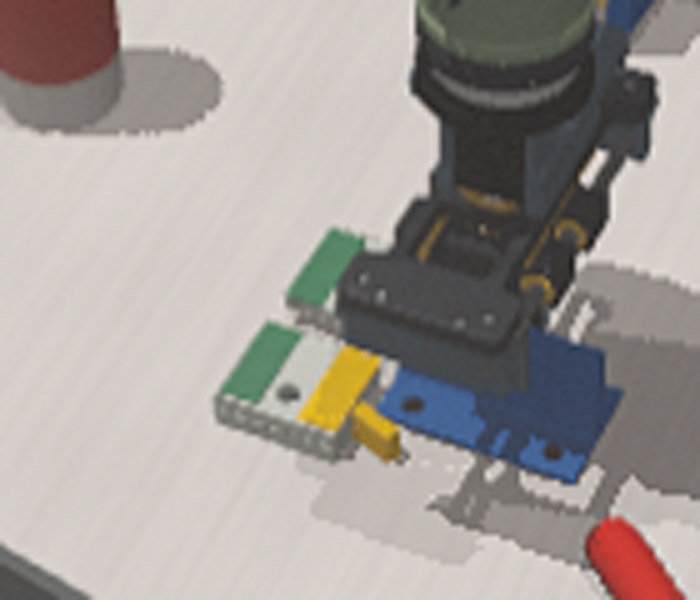

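The bracket is entering between the yellow guides (guide at (375,435) in the crop), level and with no contact force. I'll lower it 0.7 mm and continue.

```bash
python3 -m inch '[{"x":-0.3,"y":0,"z":0.07,"yaw":0,"gripper":-1},{"x":-0.5,"y":0,"z":0,"yaw":0,"gripper":-1},{"x":-0.5,"y":0,"z":0,"yaw":0,"gripper":-1},{"x":-0.5,"y":0,"z":0,"yaw":0,"gripper":-1},{"x":-0.2,"y":0,"z":0,"yaw":0,"gripper":-1},{"x":0,"y":0,"z":0,"yaw":0,"gripper":-1}]' 40
python3 -m inch '[{"x":-0.5,"y":0,"z":0,"yaw":0,"gripper":-1},{"x":-0.5,"y":0,"z":0,"yaw":0,"gripper":-1},{"x":-0.5,"y":0,"z":0,"yaw":0,"gripper":-1},{"x":-0.5,"y":0,"z":0,"yaw":0,"gripper":-1},{"x":-0.5,"y":0,"z":0,"yaw":0,"gripper":-1}]' 40
python3 -c "
from h import *
print(telemetry.state()['force'],telemetry.state()['torque'])"
```

```text
time_s: 10.77
ee_pos: [491.4, 102.3, 51.3]
ee_rot: [180.0, 0.0, 177.8]
force: [0.4, -0.2, -4.3]
gripper_width: 7.7
time_s: 11.18
ee_pos: [516.1, 101.3, 51.2]
ee_rot: [-180.0, 0.0, 177.9]
force: [-0.3, 0.1, -4.3]
gripper_width: 7.8
[-0.29858844  0.1243404  -4.25923602] [ 0.11172809 -0.15678106 -0.06139271]
```

```bash
python3 -m inch '[{"x":-0.5,"y":0,"z":0,"yaw":0,"gripper":-1},{"x":-0.5,"y":0,"z":0,"yaw":0,"gripper":-1},{"x":-0.5,"y":0,"z":0,"yaw":0,"gripper":-1},{"x":-0.5,"y":0,"z":0,"yaw":0,"gripper":-1},{"x":-0.5,"y":0,"z":0,"yaw":0,"gripper":-1},{"x":-0.5,"y":0,"z":0,"yaw":0,"gripper":-1},{"x":-0.5,"y":0,"z":0,"yaw":0,"gripper":-1},{"x":-0.5,"y":0,"z":0,"yaw":0,"gripper":-1}]' 40
python3 -m inch '[{"x":-0.5,"y":0,"z":0,"yaw":0,"gripper":-1},{"x":-0.5,"y":0,"z":0,"yaw":0,"gripper":-1},{"x":-0.5,"y":0,"z":0,"yaw":0,"gripper":-1},{"x":-0.5,"y":0,"z":0,"yaw":0,"gripper":-1},{"x":-0.5,"y":0,"z":0,"yaw":0,"gripper":-1},{"x":-0.5,"y":0,"z":0,"yaw":0,"gripper":-1},{"x":-0.5,"y":0,"z":0,"yaw":0,"gripper":-1},{"x":-0.5,"y":0,"z":0,"yaw":0,"gripper":-1}]' 40
```

```text
time_s: 11.85
ee_pos: [555.9, 99.8, 51.2]
ee_rot: [-180.0, -0.0, 177.9]
force: [-0.9, -0.3, -3.6]
gripper_width: 8.0
time_s: 12.52
ee_pos: [595.9, 98.3, 51.2]
ee_rot: [-180.0, -0.0, 177.9]
force: [0.1, 0.7, -4.3]
gripper_width: 7.6
```

```bash
python3 -m inch '[{"x":-0.5,"y":0,"z":0,"yaw":0,"gripper":-1},{"x":-0.5,"y":0,"z":0,"yaw":0,"gripper":-1},{"x":-0.5,"y":0,"z":0,"yaw":0,"gripper":-1},{"x":-0.5,"y":0,"z":0,"yaw":0,"gripper":-1},{"x":-0.5,"y":0,"z":0,"yaw":0,"gripper":-1},{"x":-0.5,"y":0,"z":0,"yaw":0,"gripper":-1},{"x":-0.6,"y":0,"z":0,"yaw":0,"gripper":-1},{"x":-0.7,"y":0,"z":0,"yaw":0,"gripper":-1},{"x":-0.7,"y":0,"z":0,"yaw":0,"gripper":-1},{"x":-0.5,"y":0,"z":0,"yaw":0,"gripper":-1},{"x":0,"y":0,"z":0,"yaw":0,"gripper":-1},{"x":0,"y":0,"z":0,"yaw":0,"gripper":-1}]' 40
python3 - <<'E'
from h import *
import pickle
f=grab('top');pickle.dump(f,open('t4.pkl','wb'))
hsv=cv2.cvtColor(f['pixels'],cv2.COLOR_RGB2HSV)
m=cv2.inRange(hsv,(100,110,30),(125,255,255));m[:225]=0;m[262:]=0;m[:,:330]=0;m[:,450:]=0
c=max(cv2.findContours(m,0,1)[0],key=cv2.contourArea);b=cv2.boxPoints(cv2.minAreaRect(c));print(b.tolist(),cast(f,b,93).round(1).tolist())
im=cv2.resize(f['pixels'][160:280,330:450],(600,600),interpolation=cv2.INTER_CUBIC)
cv2.imwrite('pics/c4.png',im[:,:,::-1])
E
```

```text
time_s: 13.52
ee_pos: [650.5, 96.2, 51.0]
ee_rot: [-180.0, -0.0, 177.9]
force: [-0.8, 0.2, -4.6]
gripper_width: 8.0
[[346.3049011230469, 244.256103515625], [347.1707458496094, 236.46340942382812], [428.3902893066406, 245.48779296875], [427.5244445800781, 253.28048706054688]] [[491.6, -150.5, 93.0], [511.7, -152.4, 93.0], [493.3, -358.6, 93.0], [473.3, -356.2, 93.0]]
```

View pics/c4.png

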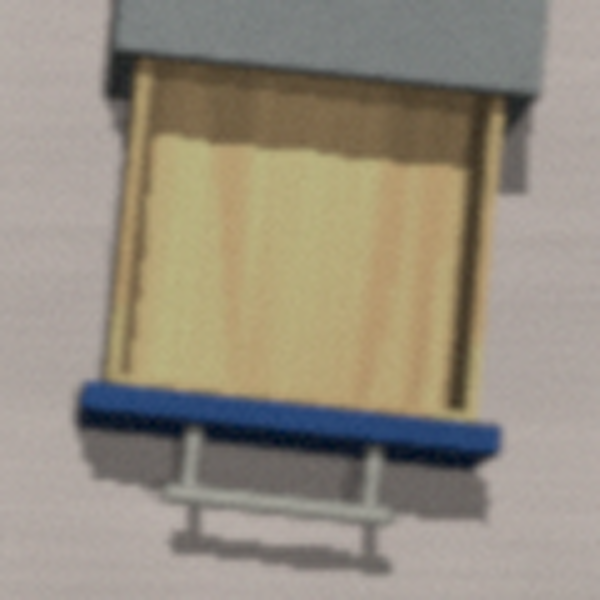

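The view is clear: the inner front edge runs from (82,382) to (498,424), the handle from (165,490) to (393,517), and the cabinet front from (115,55) to (540,97), all in crop pixels.

```bash
python3 - <<'E'
from h import *
import pickle
f=pickle.load(open('t4.pkl','rb'))
px=lambda L:(np.array(L,float)+.5)/5-.5+[330,160]
A=cast(f,px([(85,382),(498,424)]),93);H=cast(f,px([(165,490),(393,517)]),67);C=cast(f,px([(115,53),(542,96)]),105)
W=cast(f,px([(106,382),(133,60),(480,418),(503,97)]),83)
for n,q in(('inner',A),('handle',H),('cab',C)):
    d=q[0]-q[1];print(n,q.round(1).tolist(),q.mean(0).round(1),np.linalg.norm(d),np.degrees(np.arctan2(-d[0],d[1])))
print('walls',[np.degrees(np.arctan2(*(W[i+1]-W[i])[[1,0]])) for i in(0,2)],W.round(1).tolist())
yaw=np.radians(-5.0);u=np.array([np.cos(yaw),np.sin(yaw),0])
spot=A.mean(0)+68*u;print('spot',spot.round(1))
P=spot+10*u;P[2]=170
print('place',P,totool(P))
E
```

```text
inner [[512.9, -150.9, 93.0], [496.1, -360.6, 93.0]] [ 504.5 -255.8   93. ] 210.36292579910167 -4.570294173851437
handle [[461.5, -194.2, 67.0], [450.3, -311.4, 67.0]] [ 455.9 -252.8   67. ] 117.75267911477873 -5.468555888924112
cab [[682.6, -163.2, 105.0], [664.5, -382.0, 105.0]] [ 673.5 -272.6  105. ] 219.53137430815818 -4.70704033465748
walls [np.float64(-3.9469180377175483), np.float64(-4.405597418281444)] [[514.6, -162.2, 83.0], [685.0, -173.9, 83.0], [500.4, -353.4, 83.0], [669.3, -366.4, 83.0]]
spot [ 572.2 -261.7   93. ]
place [ 582.19048663 -262.58683459  170.        ] (array([  54.5, -361.1, -118.9]), array([-1.800e+02, -1.000e-01,  1.779e+02]))
```

```bash
python3 -m inch '[{"x":0,"y":0,"z":-1,"yaw":0,"gripper":-1},{"x":0,"y":0,"z":-2.5,"yaw":0,"gripper":-1},{"x":0,"y":0,"z":-3,"yaw":0,"gripper":-1},{"x":0,"y":0,"z":-3,"yaw":0,"gripper":-1},{"x":0,"y":0,"z":-1.5,"yaw":0,"gripper":-1},{"x":0,"y":0,"z":-0.9,"yaw":0,"gripper":-1},{"x":0.2,"y":-1,"z":0,"yaw":0,"gripper":-1},{"x":0.4,"y":-2,"z":0,"yaw":0,"gripper":-1},{"x":0.4,"y":-3,"z":0,"yaw":0,"gripper":-1},{"x":0.4,"y":-3,"z":0,"yaw":0,"gripper":-1},{"x":0.4,"y":-3,"z":0,"yaw":0,"gripper":-1},{"x":0.4,"y":-3,"z":0,"yaw":0,"gripper":-1}]' 40
python3 -m inch '[{"x":0.5,"y":-3,"z":0,"yaw":0,"gripper":-1},{"x":0.5,"y":-3,"z":0,"yaw":0,"gripper":-1},{"x":0.5,"y":-3,"z":0,"yaw":0,"gripper":-1},{"x":0.5,"y":-3,"z":0,"yaw":0,"gripper":-1},{"x":0.5,"y":-3,"z":0,"yaw":0,"gripper":-1},{"x":0.5,"y":-3,"z":0,"yaw":0,"gripper":-1},{"x":0.5,"y":-2,"z":0,"yaw":0,"gripper":-1},{"x":0.2,"y":-1.1,"z":0,"yaw":0,"gripper":-1},{"x":0,"y":0,"z":0,"yaw":0.52,"gripper":-1},{"x":0,"y":0,"z":0,"yaw":0,"gripper":-1},{"x":0,"y":0,"z":0,"yaw":0,"gripper":-1}]' 40
python3 - <<'E'
from h import *
import pickle
print(totool([582,-262.3,71.5]))
f=grab('wrist','w5');pickle.dump(f,open('w5.pkl','wb'))
E
```

```text
time_s: 14.57
ee_pos: [620.7, -54.6, 168.4]
ee_rot: [-180.0, -0.2, 177.9]
force: [1.0, 0.5, -3.7]
gripper_width: 7.9
time_s: 15.48
ee_pos: [577.2, -261.7, 169.3]
ee_rot: [179.9, -0.1, 175.3]
force: [0.3, 0.1, -4.1]
gripper_width: 7.7
(array([-5. , -0.3, 97.8]), array([ 1.799e+02, -1.000e-01,  1.753e+02]))
```

View pics/w5.png

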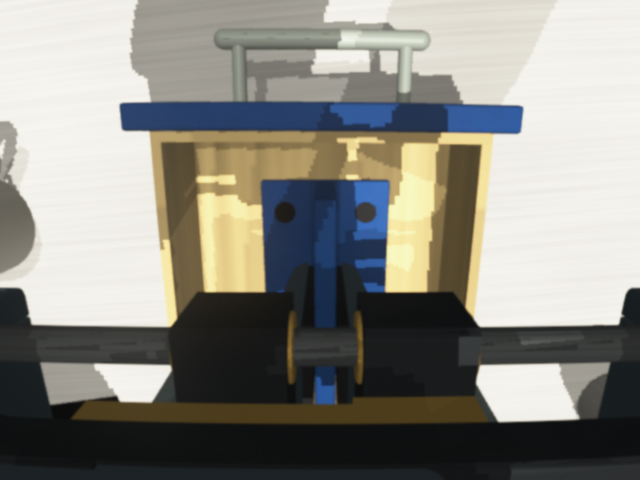

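The bracket is centred over the drawer, with its rear edge (262–388, 180) well behind the front wall at row 132. Lowering it now.

```bash
python3 -m inch '[{"x":-0.5,"y":0,"z":1,"yaw":0,"gripper":-1},{"x":0,"y":0,"z":2,"yaw":0,"gripper":-1},{"x":0,"y":0,"z":2,"yaw":0,"gripper":-1},{"x":0,"y":0,"z":1.5,"yaw":0,"gripper":-1},{"x":0,"y":0,"z":1,"yaw":0,"gripper":-1},{"x":0,"y":0,"z":0.8,"yaw":0,"gripper":-1},{"x":0,"y":0,"z":0.5,"yaw":0,"gripper":-1},{"x":0,"y":0,"z":0.4,"yaw":0,"gripper":-1},{"x":0,"y":0,"z":0.2,"yaw":0,"gripper":-1},{"x":0,"y":0,"z":0,"yaw":0,"gripper":-1},{"x":0,"y":0,"z":0,"yaw":0,"gripper":-1}]' 40
python3 -m inch '[{"x":0,"y":0,"z":0.1,"yaw":0,"gripper":-1},{"x":0,"y":0,"z":0.1,"yaw":0,"gripper":-1},{"x":0,"y":0,"z":0,"yaw":0,"gripper":-1},{"x":0,"y":0,"z":0,"yaw":0,"gripper":-1},{"x":0,"y":0,"z":0,"yaw":0,"gripper":-1}]' 40
```

```text
time_s: 16.45
ee_pos: [583.3, -262.9, 76.9]
ee_rot: [-180.0, 0.1, 175.3]
force: [0.6, -0.1, -4.9]
gripper_width: 8.0
time_s: 16.87
ee_pos: [582.9, -262.7, 74.4]
ee_rot: [-180.0, 0.0, 175.3]
force: [0.9, -0.2, -3.6]
gripper_width: 8.1
```

```bash
python3 -m inch '[{"x":0,"y":0,"z":0.1,"yaw":0,"gripper":-1},{"x":0,"y":0,"z":0.1,"yaw":0,"gripper":-1},{"x":0,"y":0,"z":0,"yaw":0,"gripper":-1},{"x":0,"y":0,"z":0,"yaw":0,"gripper":-1},{"x":0,"y":0,"z":0,"yaw":0,"gripper":-1}]' 40
python3 -m inch '[{"x":0,"y":0,"z":0.07,"yaw":0,"gripper":-1},{"x":0,"y":0,"z":0,"yaw":0,"gripper":-1},{"x":0,"y":0,"z":0,"yaw":0,"gripper":-1},{"x":0,"y":0,"z":0,"yaw":0,"gripper":-1}]' 40
```

```text
time_s: 17.28
ee_pos: [582.9, -262.7, 72.2]
ee_rot: [-180.0, -0.0, 175.3]
force: [0.5, 0.3, -2.7]
gripper_width: 7.6
time_s: 17.62
ee_pos: [583.1, -262.8, 71.9]
ee_rot: [-180.0, 0.0, 175.3]
force: [-0.0, 0.2, -2.1]
gripper_width: 7.8
```

```bash
python3 -m inch '[{"x":0,"y":0,"z":0,"yaw":0,"gripper":-0.2},{"x":0,"y":0,"z":0,"yaw":0,"gripper":-0.2},{"x":0,"y":0,"z":0,"yaw":0,"gripper":-0.2},{"x":0,"y":0,"z":0,"yaw":0,"gripper":-0.2},{"x":0,"y":0,"z":0,"yaw":0,"gripper":-0.2},{"x":0,"y":0,"z":0,"yaw":0,"gripper":-0.2},{"x":0,"y":0,"z":0,"yaw":0,"gripper":-0.2},{"x":0,"y":0,"z":0,"yaw":0,"gripper":-0.2}]' 40
python3 -m inch '[{"x":0,"y":0,"z":-0.5,"yaw":0,"gripper":-0.2},{"x":0,"y":0,"z":-1,"yaw":0,"gripper":-0.2},{"x":0,"y":0,"z":-2,"yaw":0,"gripper":-0.2},{"x":0,"y":0,"z":-3,"yaw":0,"gripper":-0.2},{"x":0,"y":0,"z":-2.5,"yaw":0,"gripper":-0.2},{"x":0,"y":0,"z":-1.5,"yaw":0,"gripper":-0.2},{"x":0,"y":0,"z":0,"yaw":0,"gripper":-0.2},{"x":0,"y":0,"z":0,"yaw":0,"gripper":-0.2}]' 40
python3 - <<'E'
from h import *
import pickle
f=grab('wrist','w6');pickle.dump(f,open('w6.pkl','wb'))
E
```

```text
time_s: 18.28
ee_pos: [582.9, -262.7, 71.6]
ee_rot: [-180.0, 0.0, 175.3]
force: [0.9, -0.6, -0.7]
gripper_width: 36.3
time_s: 18.95
ee_pos: [583.3, -262.9, 177.9]
ee_rot: [-179.9, 0.1, 175.3]
force: [-0.1, 0.3, -0.3]
gripper_width: 36.1
```

View pics/w6.png

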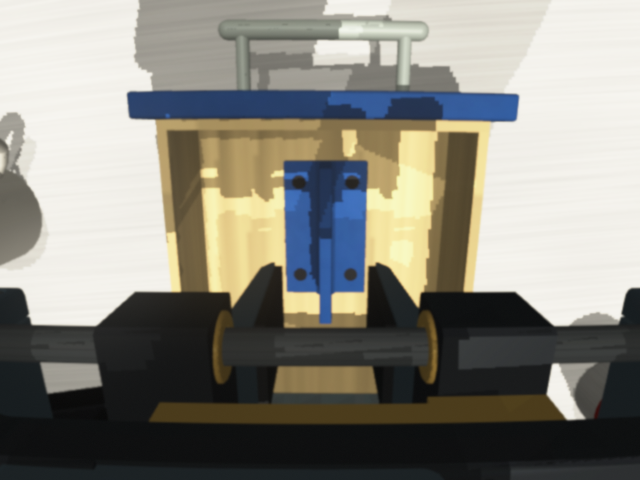

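The bracket stands upright and free on the drawer floor, with its flange from (285,162) to (367,292). The handle is centred at (324,30). I'll retreat, shut the fingers and go down in front of the handle.

```bash
python3 -m inch '[{"x":1,"y":0,"z":0,"yaw":0,"gripper":-1},{"x":2,"y":0,"z":0,"yaw":0,"gripper":-1},{"x":3,"y":0,"z":0,"yaw":0,"gripper":-1},{"x":3,"y":0,"z":0,"yaw":0,"gripper":-1},{"x":3,"y":0,"z":0,"yaw":0,"gripper":-1},{"x":3,"y":0,"z":0,"yaw":0,"gripper":-1},{"x":2,"y":0,"z":0,"yaw":0,"gripper":-1},{"x":0.5,"y":0,"z":0,"yaw":0,"gripper":-1},{"x":0,"y":0,"z":0,"yaw":0,"gripper":-1},{"x":0,"y":0,"z":0,"yaw":0,"gripper":-1}]' 20
python3 - <<'E'
from h import *
import pickle
f=pickle.load(open('w6.pkl','rb'))
p=cast(f,[(220,30),(428,31)],67);print(p.round(1),p.mean(0).round(1),totool(p.mean(0)))
g=pickle.load(open('t4.pkl','rb'))
E
```

```text
time_s: 19.83
ee_pos: [408.7, -248.3, 176.2]
ee_rot: [180.0, 0.0, 175.2]
force: [-0.3, -0.4, 0.8]
gripper_width: 0.4
[[ 450.  -312.6   67. ]
 [ 460.6 -194.1   67. ]] [ 455.3 -253.3   67. ] (array([-46.8,  -1.1, 109.2]), array([180. ,   0. , 175.2]))
```

```bash
python3 -m inch '[{"x":0,"y":-0.1,"z":1.5,"yaw":0,"gripper":-1},{"x":0,"y":0,"z":3,"yaw":0,"gripper":-1},{"x":0,"y":0,"z":3,"yaw":0,"gripper":-1},{"x":0,"y":0,"z":2,"yaw":0,"gripper":-1},{"x":0,"y":0,"z":1.4,"yaw":0,"gripper":-1},{"x":0,"y":0,"z":0,"yaw":0,"gripper":-1},{"x":-0.8,"y":0,"z":0,"yaw":0,"gripper":-1},{"x":-0.7,"y":0,"z":0,"yaw":0,"gripper":-1},{"x":-0.3,"y":0,"z":0,"yaw":0,"gripper":-1},{"x":-0.3,"y":0,"z":0,"yaw":0,"gripper":-1},{"x":-0.3,"y":0,"z":0,"yaw":0,"gripper":-1},{"x":-0.3,"y":0,"z":0,"yaw":0,"gripper":-1}]' 20
python3 -m inch '[{"x":-0.3,"y":0,"z":0,"yaw":0,"gripper":-1},{"x":-0.4,"y":0,"z":0,"yaw":0,"gripper":-1},{"x":-0.5,"y":0,"z":0,"yaw":0,"gripper":-1},{"x":-0.6,"y":0,"z":0,"yaw":0,"gripper":-1},{"x":-0.7,"y":0,"z":0,"yaw":0,"gripper":-1},{"x":-0.7,"y":0,"z":0,"yaw":0,"gripper":-1},{"x":-0.7,"y":0,"z":0,"yaw":0,"gripper":-1},{"x":-0.7,"y":0,"z":0,"yaw":0,"gripper":-1}]' 20
```

```text
time_s: 20.83
ee_pos: [435.5, -251.5, 68.1]
ee_rot: [-180.0, 0.0, 175.3]
force: [-2.0, -0.3, 0.9]
gripper_width: 1.0
time_s: 21.5
ee_pos: [482.1, -255.4, 67.5]
ee_rot: [-180.0, 0.0, 175.3]
force: [-1.4, -1.3, 0.0]
gripper_width: 0.4
```

```bash
python3 -m inch '[{"x":-0.8,"y":0,"z":0,"yaw":0,"gripper":-1},{"x":-0.8,"y":0,"z":0,"yaw":0,"gripper":-1},{"x":-0.8,"y":0,"z":0,"yaw":0,"gripper":-1},{"x":-0.8,"y":0,"z":0,"yaw":0,"gripper":-1},{"x":-0.8,"y":0,"z":0,"yaw":0,"gripper":-1},{"x":-0.8,"y":0,"z":0,"yaw":0,"gripper":-1},{"x":-0.8,"y":0,"z":0,"yaw":0,"gripper":-1},{"x":-0.8,"y":0,"z":0,"yaw":0,"gripper":-1},{"x":-0.8,"y":0,"z":0,"yaw":0,"gripper":-1},{"x":-0.8,"y":0,"z":0,"yaw":0,"gripper":-1},{"x":-0.6,"y":0,"z":0,"yaw":0,"gripper":-1},{"x":-0.4,"y":0,"z":0,"yaw":0,"gripper":-1}]' 20
python3 -m inch '[{"x":-0.3,"y":0,"z":0,"yaw":0,"gripper":-1},{"x":-0.2,"y":0,"z":0,"yaw":0,"gripper":-1},{"x":-0.2,"y":0,"z":0,"yaw":0,"gripper":-1},{"x":-0.2,"y":0,"z":0,"yaw":0,"gripper":-1},{"x":-0.2,"y":0,"z":0,"yaw":0,"gripper":-1},{"x":-0.2,"y":0,"z":0,"yaw":0,"gripper":-1}]' 20
```

```text
time_s: 22.5
ee_pos: [571.9, -262.7, 67.5]
ee_rot: [180.0, 0.0, 175.3]
force: [-1.7, -0.3, -0.4]
gripper_width: 0.0
time_s: 23.0
ee_pos: [583.8, -263.7, 67.5]
ee_rot: [180.0, -0.0, 175.3]
force: [-2.3, 0.4, -0.5]
gripper_width: 0.5
```

```bash
python3 -m inch '[{"x":-0.2,"y":0,"z":0,"yaw":0,"gripper":-1},{"x":-0.2,"y":0,"z":0,"yaw":0,"gripper":-1},{"x":-0.2,"y":0,"z":0,"yaw":0,"gripper":-1},{"x":-0.2,"y":0,"z":0,"yaw":0,"gripper":-1},{"x":-0.2,"y":0,"z":0,"yaw":0,"gripper":-1},{"x":-0.2,"y":0,"z":0,"yaw":0,"gripper":-1}]' 20
python3 -m inch '[{"x":-0.2,"y":0,"z":0,"yaw":0,"gripper":-1},{"x":-0.2,"y":0,"z":0,"yaw":0,"gripper":-1}]' 20
python3 -m inch '[{"x":-0.2,"y":0,"z":0,"yaw":0,"gripper":-1}]' 20
```

```text
time_s: 23.5
ee_pos: [596.0, -264.8, 67.5]
ee_rot: [-180.0, 0.0, 175.3]
force: [0.2, -0.1, -0.4]
gripper_width: 0.6
time_s: 23.67
ee_pos: [600.0, -265.2, 67.5]
ee_rot: [-180.0, 0.0, 175.3]
force: [-1.2, -0.6, -0.7]
gripper_width: 0.5
time_s: 23.75
ee_pos: [602.0, -265.3, 67.6]
ee_rot: [-180.0, 0.0, 175.3]
force: [-1.0, -0.6, -0.9]
gripper_width: 0.6
```

```bash
python3 -m inch '[{"x":-0.15,"y":0,"z":0,"yaw":0,"gripper":-1},{"x":-0.15,"y":0,"z":0,"yaw":0,"gripper":-1}]' 20
python3 -m inch '[{"x":-0.15,"y":0,"z":0,"yaw":0,"gripper":-1}]' 20
python3 - <<'E'
from h import *
print(telemetry.state()['force'])
g=grab('side');cv2.imwrite('pics/c7.png',cv2.resize(g['pixels'][110:260,180:400],(792,540),interpolation=cv2.INTER_CUBIC)[:,:,::-1])
E
```

```text
time_s: 23.92
ee_pos: [603.3, -265.4, 67.5]
ee_rot: [180.0, -0.2, 175.3]
force: [-8.1, -1.0, 5.1]
gripper_width: 0.6
time_s: 24.0
ee_pos: [603.3, -265.4, 67.5]
ee_rot: [180.0, -0.4, 175.3]
force: [-10.9, -0.6, 6.6]
gripper_width: 0.8
[-10.923176    -0.63807978   6.63980682]
```

View pics/c7.png

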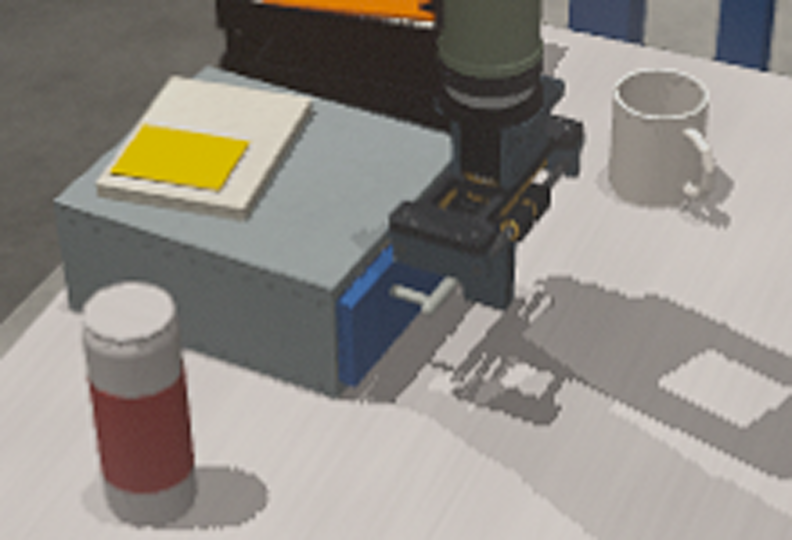

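The drawer front at (365,320) is flush against the cabinet, and the force rose at a hard stop after about 168 mm of travel, so the drawer is shut. I'll retreat and check that it stays shut.

```bash
python3 -m inch '[{"x":0.3,"y":0,"z":0,"yaw":0,"gripper":-1},{"x":0.7,"y":0,"z":0,"yaw":0,"gripper":-1},{"x":2,"y":0,"z":0,"yaw":0,"gripper":-1},{"x":3,"y":0,"z":0,"yaw":0,"gripper":-1},{"x":3,"y":0,"z":0,"yaw":0,"gripper":-1},{"x":3,"y":0,"z":-1,"yaw":0,"gripper":-1},{"x":2,"y":0,"z":-2,"yaw":0,"gripper":-1},{"x":1,"y":0,"z":-2,"yaw":0,"gripper":-1},{"x":0,"y":0,"z":-2,"yaw":0,"gripper":-1},{"x":0,"y":0,"z":0,"yaw":0,"gripper":-1},{"x":0,"y":0,"z":0,"yaw":0,"gripper":-1}]' 20
python3 - <<'E'
from h import *
f=grab('top');g=grab('side')
a=f['pixels'][70:300,150:530];b=g['pixels'][130:240,200:330]
im=np.zeros((600,800,3),np.uint8);im[:345,:570]=cv2.resize(a,(570,345));im[345:565,:260]=cv2.resize(b,(260,220))
cv2.imwrite('pics/c8.png',im[:,:,::-1])
hsv=cv2.cvtColor(f['pixels'],cv2.COLOR_RGB2HSV)
m=cv2.inRange(hsv,(100,110,30),(125,255,255));m[:150]=0;m[262:]=0;m[:,:330]=0;m[:,450:]=0
c=max(cv2.findContours(m,0,1)[0],key=cv2.contourArea);r=cv2.minAreaRect(c);print(r,cast(f,cv2.boxPoints(r),93).round(1).tolist())
E
```

```text
time_s: 24.97
ee_pos: [457.6, -253.6, 138.8]
ee_rot: [-179.9, 0.2, 175.2]
force: [0.2, -0.1, 0.2]
gripper_width: 0.1
((393.179443359375, 180.96534729003906), (81.82056427001953, 11.608039855957031), 6.170175075531006) [[653.5, -162.5, 93.0], [684.2, -165.3, 93.0], [665.4, -375.5, 93.0], [634.8, -372.0, 93.0]]
```

View pics/c8.png

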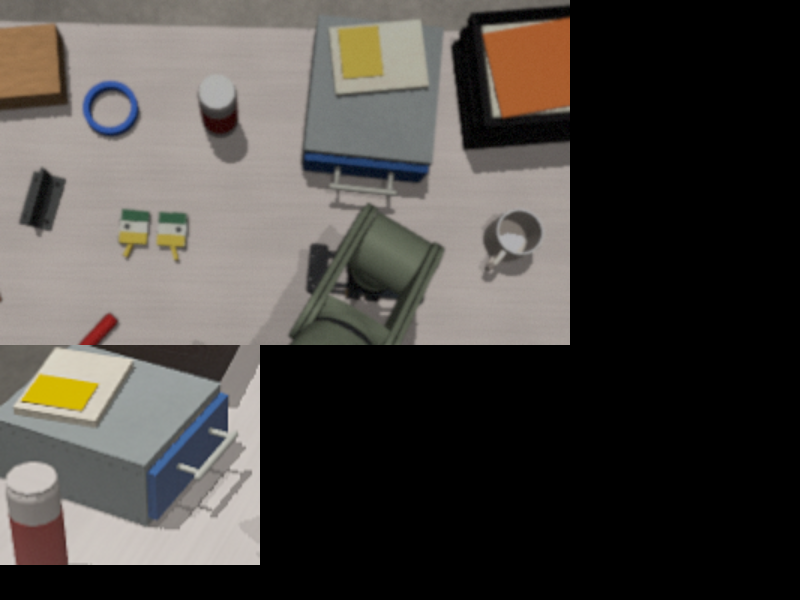

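The drawer is still shut flush (front at (365,165)). The grey bracket, tape, can, mug and screwdriver look where they started, and the arm is clear. Handing in.

```bash
python3 -c "
from workcell import env
print(env.job_done())"
```

```text
the job is handed in; nothing more can be done
None
```

The blue bracket went through the gauge from the yellow end and out at the green end. It was then set down on its flange in the drawer, the drawer was pushed shut, and the job was handed in at about 25 s of the 72 s allowed. No verdict was reported.

- **Gauge:** I carried the bracket about 1.5 mm above the bench. The force readings showed only its weight, so it met no noticeable contact.
- **Placing:** The last wrist picture before closing showed the bracket upright and free on the drawer floor.
- **Drawer:** I pushed it about 168 mm on the handle until it reached a firm stop at about 11 N. The pictures after backing off showed the front flush with the cabinet and the arm clear.
- **Other objects:** The grey bracket, can, tape, mug and screwdriver looked unmoved by eye; I did not measure them again.
- **Not checked:** The bracket could not be seen once the drawer was shut, so its final stance is inferred from the slow, smooth push.

No check failed. The gauge's angle came out as -1.5° and -2.6° by two measurements, so I used -2.1°. The first three move commands were refused because every row must list all five values; nothing moved.

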